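# Check two valve plungers by fingertip

### The job

Check that two of the overhauled valves on the bench move freely: with the fingertips press the yellow-capped plunger lightly down to about half its travel, keep it there for a moment and let it spring back up, then do the same with the blue-capped one. Never push either to the bottom, do not pick up, tip or shift any valve, and do not touch the red- and green-capped valves. Leave the gears, tools, spool and oil can where they are, and finish with the hand well clear above the valves.

Things in the scene. Friction and masses are not known exactly. Their poses are not given: they have to be found in the camera images.
- valve_yellow: loose spool valve with the yellow plunger cap, standing upright: round dark steel foot 72 mm across and 12 mm high, aluminium body 46 x 46 mm up to 62 mm above the bench, steel neck 26 mm across up to 75 mm, plunger above it; brass ports on two sides reach 30 mm from the axis; 0.7 to 1.2 kg. Origin: centre of its underside on the bench; z up along the plunger
- cap_yellow (a point): centre of the flat top of the yellow plunger cap (disc 32 mm across, 12 mm thick), on the valve's axis, 107 mm above the bench when not pressed; moves down with the plunger
- plunger_yellow (a joint): travel of the yellow plunger in m: 0 = up (at rest), grows as it is pressed straight down, 0.016 = bottomed. A spring returns it: about 1 N starts it, 3 N holds it half way, 5 N bottoms it
- valve_blue: loose spool valve with the blue plunger cap, standing upright: round dark steel foot 72 mm across and 12 mm high, aluminium body 46 x 46 mm up to 62 mm above the bench, steel neck 26 mm across up to 75 mm, plunger above it; brass ports on two sides reach 30 mm from the axis; 0.7 to 1.2 kg. Origin: centre of its underside on the bench; z up along the plunger
- cap_blue (a point): centre of the flat top of the blue plunger cap (disc 32 mm across, 12 mm thick), on the valve's axis, 107 mm above the bench when not pressed; moves down with the plunger
- plunger_blue (a joint): travel of the blue plunger in m: 0 = up (at rest), grows as it is pressed straight down, 0.016 = bottomed. A spring returns it: about 1 N starts it, 3 N holds it half way, 5 N bottoms it
- valve_red: loose spool valve with the red plunger cap, standing upright: round dark steel foot 72 mm across and 12 mm high, aluminium body 46 x 46 mm up to 62 mm above the bench, steel neck 26 mm across up to 75 mm, plunger above it; brass ports on two sides reach 30 mm from the axis; 0.7 to 1.2 kg. Origin: centre of its underside on the bench; z up along the plunger
- cap_red (a point): centre of the flat top of the red plunger cap (disc 32 mm across, 12 mm thick), on the valve's axis, 107 mm above the bench when not pressed; moves down with the plunger
- plunger_red (a joint): travel of the red plunger in m: 0 = up (at rest), grows as it is pressed straight down, 0.016 = bottomed. A spring returns it: about 1 N starts it, 3 N holds it half way, 5 N bottoms it
- valve_green: loose spool valve with the green plunger cap, standing upright: round dark steel foot 72 mm across and 12 mm high, aluminium body 46 x 46 mm up to 62 mm above the bench, steel neck 26 mm across up to 75 mm, plunger above it; brass ports on two sides reach 30 mm from the axis; 0.7 to 1.2 kg. Origin: centre of its underside on the bench; z up along the plunger
- cap_green (a point): centre of the flat top of the green plunger cap (disc 32 mm across, 12 mm thick), on the valve's axis, 107 mm above the bench when not pressed; moves down with the plunger
- plunger_green (a joint): travel of the green plunger in m: 0 = up (at rest), grows as it is pressed straight down, 0.016 = bottomed. A spring returns it: about 1 N starts it, 3 N holds it half way, 5 N bottoms it
- big_gear: loose dark steel spur gear lying flat, 116 mm across, 24 mm high at the hub; origin: centre of its underside
- small_gear: loose bright steel spur gear lying flat, 64 mm across, 21 mm high at the hub; origin: centre of its underside
- wrench: loose steel spanner lying on the bench, 190 mm long along its x; origin at its underside, near mid-length
- spool: loose copper-coloured spool standing upright, 76 mm across, 52 mm high; origin: centre of its underside
- oil_can: loose green metal can standing upright, 60 mm across, 120 mm high; origin: centre of its underside
- screwdriver: loose screwdriver lying on the bench, 200 mm long along its x; origin at its underside, near mid-length
There are look-alikes about, which are no part of the job. Leave any purple look-alike of the valve_yellow alone.

How it is judged (in metres and radians):
On the way, in this order (a step that is already met when the one before it is completed fails the run):
1. the fingers press the yellow plunger to about half (4 to 12.5 mm of 16) for 0.3 s (value of joint plunger_yellow between 0.004 and 0.0125 m and contact force between the fingers and valve_yellow above 0.3 N), for 0.3 s.
2. the yellow plunger is let go and springs back up (value of joint plunger_yellow below 0.001 m and contact force between the fingers and valve_yellow below 0.1 N), for 0.1 s.
3. the fingers press the blue plunger to about half (4 to 12.5 mm of 16) for 0.3 s (value of joint plunger_blue between 0.004 and 0.0125 m and contact force between the fingers and valve_blue above 0.3 N), for 0.3 s.
4. the blue plunger is let go and springs back up (value of joint plunger_blue below 0.001 m and contact force between the fingers and valve_blue below 0.1 N), for 0.1 s.
At the end, for the whole second after the job is handed in: all four plungers up (within 1 mm), the valves upright (within 0.05 rad), at rest and within 12 mm of where they stood, the gears, tools, spool and can within 15 mm of where they lay, the grasp point of the hand at least 45 mm from every cap (value of joint each of plunger_yellow, plunger_blue, plunger_red, plunger_green below 0.001 m and distance of each of valve_yellow, valve_blue, valve_red, valve_green from where it was at the start of the episode below 0.012 m and angle between each of valve_yellow, valve_blue, valve_red, valve_green's own z axis and vertical below 0.05 rad and linear speed of each of valve_yellow, valve_blue, valve_red, valve_green below 0.02 m/s and distance of each of big_gear, small_gear, wrench, spool, oil_can, screwdriver from where it was at the start of the episode below 0.015 m and distance between the grasp point and cap_yellow above 0.045 m and distance between the grasp point and cap_blue above 0.045 m and distance between the grasp point and cap_red above 0.045 m and distance between the grasp point and cap_green above 0.045 m); the robot touches nothing.
It fails at once if the yellow or blue plunger is pushed to the bottom (beyond 14 mm of 16) (value of joint any of plunger_yellow, plunger_blue above 0.014 m).
It fails at once if the red- or green-capped valve is touched (contact force between any of the fingers, the arm and valve_red above 0.3 N or contact force between any of the fingers, the arm and valve_green above 0.3 N).
It fails at once if a valve is shifted by more than 12 mm, tipped by more than 0.12 rad or lifted by more than 6 mm (distance of any of valve_yellow, valve_blue, valve_red, valve_green from where it was at the start of the episode above 0.012 m or angle between any of valve_yellow, valve_blue, valve_red, valve_green's own z axis and vertical above 0.12 rad or height (world z) of any of valve_yellow, valve_blue, valve_red, valve_green above 0.006 m).
It fails at once if a gear, tool, the spool or the can is moved by more than 15 mm (distance of any of big_gear, small_gear, wrench, spool, oil_can, screwdriver from where it was at the start of the episode above 0.015 m).
It also fails if it takes over 42 s, if anything falls off the work surface, if the arm or the gripper's body presses on something with over 40 N, if the wrist force passes 120 N, or if a joint passes its speed limit or range.

### The arm

A 6-joint arm with a two-finger parallel gripper is mounted at the origin on the work surface. World frame = base frame: x ahead of the robot, y to its left, z up, the work surface at z = 0. Lengths are in mm, angles in rad, forces in N, time in s.
With the tool pointing down it reaches from about 350 to 975 mm from the base axis. Payload 7.1 kg.
Tool frame: the origin (TCP) lies on the centre line of the jaws, within the pads' length; the fingertips stand 17 mm ahead of it and the grasp point (between the pads) lies 2 mm behind it; z points along the fingers, y is the direction in which the jaws open and shut (so a half turn about z gives the same grasp; the last joint's range is limited). The gripper opens to 88 mm and grips with 3 to 60 N. Pads are 20 mm wide; open, the fingers measure 115 mm over their backs; the gripper's body (75 mm by 178 mm) begins 61 mm behind the grasp point.
Start: joints at [-0.019, 0.423, 1.63, -0, 1.089, -0.019], TCP at [624.984, 0.026, 201.575] pointing down, gripper open.
Joint ranges: [-3, 3], [-0.9, 2.11], [0.09, 2.58], [-1.31, 4.45], [0.11, 2.69], [-2.54, 2.54]. Speed limits (rad/s): [2.39, 2.39, 3.01, 3.14, 3.14, 3.14].

### API

Orientations are given as a rotation vector (axis times angle).
In Python, from workcell import ctrl, imaging, workorder gives the robot as it stands. The module is installed in compiled form; this text tells all that it offers.
- The arm moves only by the shell command python3 -m crank 'ROWS' [OPENING]. ROWS is JSON, a list of rows, each an object with "travel": the shift along the tool's x, y, z as a fraction of full scale, a list of three; "turn": the turn about the tool's z as a fraction of full scale. In form: [{"travel": [dx, dy, dz], "turn": turn}, ...]. A call has 1 to 20 rows; each row shifts and turns the pose as measured when the row begins, along the tool's axes as they then stand; what a row does not reach is not made up. Full scale, the value 1, is 5 cm for a shift and 0.1 rad for a turn. A row lasts 1/10 s, in which the tool goes at most 50 mm and 8.59 degrees, less where a joint would pass 70% of its speed; a pose out of reach is approached as far as the arm can. A call with a number of a shift or a turn outside -1 to 1 is refused whole. A call with a gripper value outside its range is refused whole. OPENING is the gripper command: -1 is shut, 1 is fully open, values between are in proportion, set as the call begins (- or left out, the last holds). The fingers move at their own pace and stop on an object; the grip force is fixed at half the most. Time passes only in rows, so rows that do not move let the fingers close. It gives the time, the measured TCP pose, the force and the opening at its end, in the units of the state.
- ctrl.get_obs(): the state, without advancing time (a new reading comes with each control period).
- imaging.get_image(name): name is "scene" or "side" or "wrist"; returns the picture (384x512x3 uint8, blue, green, red); there is no depth.
- imaging.camera_info(name): a dict with "camera_matrix" (3x3 intrinsics, pixels), "rvec" (rotation vector, rad) and "tvec" (3), from world to camera coordinates, as OpenCV has them. Camera axes: x right, y down, z forward; pixel columns grow to the right and rows downward; lengths in mm; the calibration is good to about 2 mm. A picture is of the moment at which its call begins: read the wrist's pose just before it. camera_info takes no time and is no camera call; for the wrist camera it gives the pose at the moment of the call.
- workorder.close_job(): hands the job in, once; it reports no verdict.
The state is a dict: "t": time; "qpos": joint angles; "qvel": joint speeds; "joint_torque": joint torques, N m; "ee_pos": TCP position; "orientation": TCP orientation; "ft_force": force on the tool from outside, world axes, zero at the start; "moment": the same for the moment, N m; "width": finger opening in mm.
Only numpy, scipy, OpenCV 4.12 (cv2) and the standard library are available. Lean on these libraries where they do the work, as an engineer would, in place of code of your own. Each camera call takes 0.05 s, during which the arm holds its last target.

## Working session

There is one attempt and no reset: what is moved stays moved. The work goes in short steps, Python scripts to look and compute and a shell command to move; the robot and the scene stay as the last step left them, time stands still between calls to the robot, and variables do not carry over. Pictures are saved under pics/ and viewed, and the job is handed in when it is done.

```bash
mkdir -p pics; cat > h.py <<'E'
import numpy as np, cv2
from workcell import ctrl, imaging, workorder
def cam(n):
    c=imaging.camera_info(n); K=np.array(c["camera_matrix"],float); R=cv2.Rodrigues(np.array(c["rvec"],float))[0]; t=np.array(c["tvec"],float).ravel(); return K,R,t
def ray(n,uv,z,c=None):
    K,R,t=c or cam(n); d=R.T@np.linalg.inv(K)@np.array([uv[0],uv[1],1.]); o=-R.T@t; return o+d*(z-o[2])/d[2]
E
python3 - <<'E'
from h import *
o=ctrl.get_obs(); print(o)
for n in ["scene","side","wrist"]:
    K,R,t=cam(n); print(n,(-R.T@t).round(),R[2].round(2))
    cv2.imwrite(f"pics/{n}0.png",imaging.get_image(n))
E
```

```text
{'t': 0.0, 'qpos': array([-1.90215419e-02,  4.23831725e-01,  1.63069844e+00, -2.72595637e-05,
        1.08861531e+00, -1.89916046e-02]), 'qvel': array([ 5.19568305e-04,  4.82400230e-06,  5.82010742e-04, -1.23406129e-03,
        9.00816516e-04, -7.30222712e-04]), 'joint_torque': array([ 1.28069914e-03, -5.44622147e+01, -2.73670936e+01,  6.42951974e-02,
        2.27214623e-02, -1.51321510e-04]), 'ee_pos': array([6.24398477e+02, 1.57092497e-02, 2.00804110e+02]), 'orientation': array([-2.22068114e+00, -2.22064277e+00,  1.71837292e-03]), 'ft_force': array([ 0.56611969,  0.13807609, -0.63443508]), 'moment': array([ 0.01393408, -0.00705534, -0.00884034]), 'width': 88.0412875670273}
scene [1279.  567. 1053.] [-0.5  -0.46 -0.73]
side [ -68. -670. 1020.] [ 0.52  0.48 -0.7 ]
wrist [624.  68. 384.] [-0.   -0.25 -0.97]
```

View pics/scene0.png

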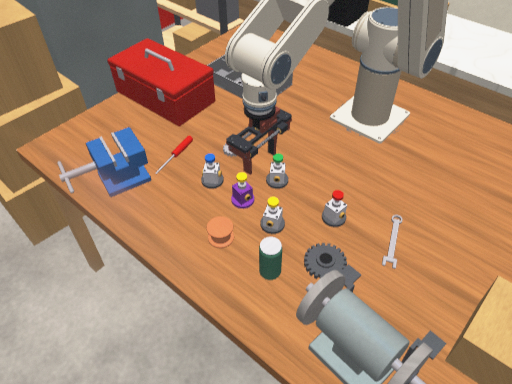

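View pics/side0.png

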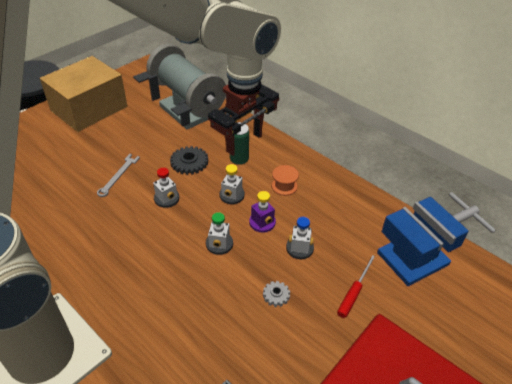

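View pics/wrist0.png

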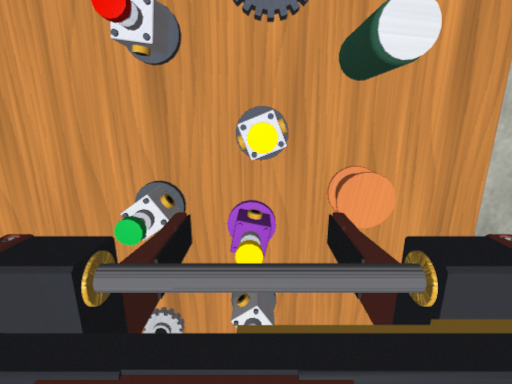

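```bash
python3 - <<'E'
from h import *
rng={'yellow':((22,150,120),(35,255,255)),'blue':((105,150,100),(125,255,255)),'green':((50,150,80),(75,255,255)),'red':((0,200,120),(4,255,255))}
for n in ["scene","side","wrist"]:
    im=cv2.imread(f"pics/{n}0.png"); hsv=cv2.cvtColor(im,cv2.COLOR_BGR2HSV)
    for c,(a,b) in rng.items():
        m=cv2.inRange(hsv,a,b); k,l,s,ce=cv2.connectedComponentsWithStats(m)
        for i in range(1,k):
            if s[i,4]>40 and (n!='wrist' and s[i,4]<250 or n=='wrist' and s[i,4]>400):
                print(n,c,s[i].tolist(),ce[i].round(1),ray(n,ce[i],104 if n!='wrist' else 106).round(1)[:2])
a=cv2.imread("pics/scene0.png")[140:250,190:300]; b=cv2.imread("pics/side0.png")[155:265,200:310]
cv2.imwrite("pics/crop.png",cv2.resize(np.hstack([a,b]),None,fx=3.6,fy=3.6,interpolation=cv2.INTER_CUBIC))
E
```

```text
scene yellow [236, 172, 11, 10, 85] [241.4 176.5] [614.  -80.9]
scene yellow [268, 196, 11, 11, 95] [272.8 201.4] [629.   51.5]
scene blue [114, 153, 15, 18, 149] [120.3 161.7] [ 807.2 -405.3]
scene blue [205, 154, 10, 9, 67] [209.6 157.6] [ 617.3 -209.8]
scene blue [127, 164, 23, 20, 166] [140.  174.9] [ 804.4 -314.2]
scene green [274, 154, 9, 8, 60] [277.9 157.5] [481.3 -50.4]
scene red [172, 136, 20, 19, 138] [182.5 145.1] [ 632.2 -315.8]
scene red [333, 191, 10, 9, 72] [337.7 194.4] [489.8 173.9]
side yellow [226, 164, 11, 11, 94] [231.1 168.8] [626.5  49.4]
side yellow [258, 191, 12, 11, 109] [263.2 196. ] [611.8 -83.3]
side blue [297, 217, 12, 10, 94] [302.8 221.8] [ 614.7 -212.8]
side green [212, 213, 12, 11, 97] [217.5 217.6] [477.9 -53.4]
side red [157, 168, 11, 8, 72] [162.3 171.5] [488.7 173.8]
wrist yellow [248, 122, 30, 31, 732] [262.2 137.4] [627.1  50. ]
wrist yellow [235, 240, 28, 24, 554] [248.7 252.9] [612.3 -78.5]
wrist green [115, 216, 28, 30, 611] [128.6 231. ] [479.6 -51.8]
wrist red [91, 0, 35, 19, 505] [109.4   7.5] [488.6 165.7]
```

View pics/crop.png

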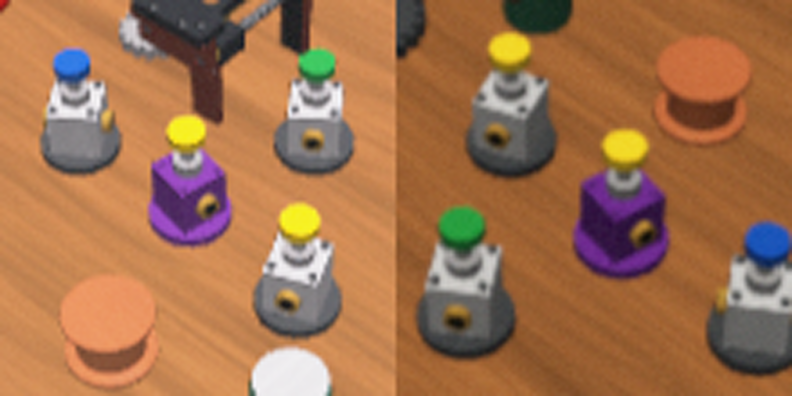

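Candidates for the yellow-capped valve, in the scene view: (242,176) has a purple body, so it is the look-alike. (273,201) has an aluminium body and dark foot, so it is the real one, at about (627.5, 50). Blue is at (210,158), about (616, -211). The crop confirms both. I'll shut the jaws and move over yellow.

```bash
python3 -m crank '[{"travel":[0.2,0,0],"turn":0},{"travel":[0.2,0,0],"turn":0},{"travel":[0.2,0,0],"turn":0},{"travel":[0.2,0,0],"turn":0},{"travel":[0.2,0,0],"turn":0},{"travel":[0,0,0],"turn":0},{"travel":[0,0,0],"turn":0},{"travel":[0,0,0],"turn":0}]' -1; python3 - <<'E'
from h import *
o=ctrl.get_obs(); print(o['t'],o['ee_pos'],o['ft_force'],o['width'])
E
```

```text
t: 0.95
ee_pos: [623.9, 56.1, 200.3]
orientation: [-2.218, -2.222, 0.003]
ft_force: [0.3, -0.9, -0.2]
width: 27.3
0.95 [623.89729431  56.05295019 200.28299394] [ 0.29809407 -0.87249208 -0.23158661] 27.300017004920225
```

```bash
python3 -m crank '[{"travel":[-0.11,0.07,0.2],"turn":0},{"travel":[0,0,0.2],"turn":0},{"travel":[0,0,0.2],"turn":0},{"travel":[0,0,0.2],"turn":0},{"travel":[0,0,0],"turn":0},{"travel":[0,0,0],"turn":0}]'; python3 - <<'E'
from h import *
for i in range(3):
    im=imaging.get_image(["scene","side","wrist"][i]); cv2.imwrite(f"pics/a{i}.png",im)
    o=ctrl.get_obs(); print(o['t'],o['ee_pos'].round(2),o['ft_force'].round(2),o['width'])
a=cv2.imread("pics/a0.png")[130:250,200:320]; b=cv2.imread("pics/a1.png")[110:230,170:290]
cv2.imwrite("pics/a.png",cv2.resize(np.hstack([a,b]),None,fx=3.3,fy=3.3,interpolation=cv2.INTER_CUBIC))
E
```

```text
t: 1.55
ee_pos: [626.8, 48.3, 155.2]
orientation: [-2.219, -2.219, 0.006]
ft_force: [-0.7, 0.1, 0.0]
width: 0.7
1.6 [626.65  48.29 155.11] [-0.1  -0.21  0.56] 0.2536515280539371
1.65 [626.89  48.36 155.56] [-0.42 -0.17  0.86] 0.12358527537302436
1.7 [627.16  48.42 155.89] [-0.33  0.05  0.43] 0.64215849088679
```

View pics/a.png

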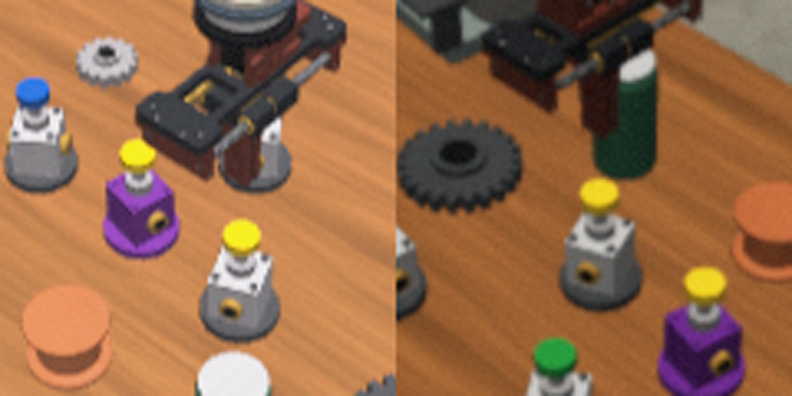

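View pics/a2.png

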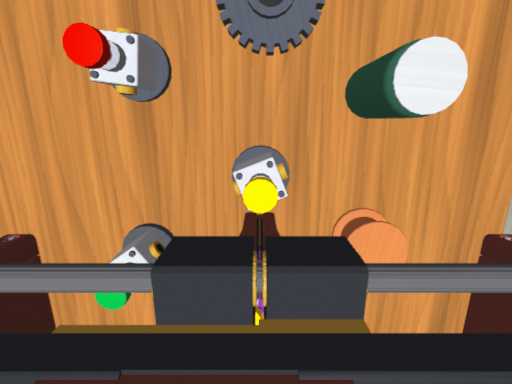

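```bash
python3 - <<'E'
from h import *
o=ctrl.get_obs(); p=o['ee_pos']-[0,0,17]; print(p,o['orientation'])
ims=[]
for i,n in enumerate(["scene","side","wrist"]):
    K,R,t=cam(n); im=cv2.imread(f"pics/a{i}.png"); 
    pt=[(K@(R@q+t)) for q in (p,np.array([627.5,50.2,107.]))]; pt=[q[:2]/q[2] for q in pt]; print(n,[q.round(1) for q in pt])
    hsv=cv2.cvtColor(im,cv2.COLOR_BGR2HSV); m=cv2.inRange(hsv,(22,150,120),(35,255,255)); k,l,s,ce=cv2.connectedComponentsWithStats(m)
    for j in range(1,k):
        if 60<s[j,4]<3000: print('  ',s[j].tolist(),ce[j].round(1),ray(n,ce[j],104 if i<2 else 106).round(1))
    S=8
    x,y=pt[0].astype(int); c=im[max(y-25,0):y+25,x-25:x+25]; c=cv2.resize(c,(400,400),interpolation=cv2.INTER_NEAREST)
    for q,col in zip(pt,((255,0,255),(255,255,0))):
        cv2.drawMarker(c,tuple(int(v) for v in ((q-[x-25,y-25])*8)),col,0,20,2)
    ims.append(c)
cv2.imwrite("pics/b.png",np.hstack(ims[:2]))
E
```

```text
[627.15779301  48.41621568 138.89321931] [-2.21972384 -2.21942794  0.00437776]
scene [array([272.6, 192.1]), array([272.8, 200.2])]
   [236, 172, 11, 10, 81] [241.2 176.7] [614.9 -80.8 104. ]
   [268, 197, 11, 10, 95] [272.9 201.5] [629.   51.6 104. ]
side [array([231.3, 159.2]), array([231.1, 167.7])]
   [226, 164, 11, 11, 94] [231.1 168.9] [626.3  49.  104. ]
   [258, 191, 12, 11, 109] [263.2 196.1] [611.6 -83.4 104. ]
wrist [array([259.8, 209.2]), array([260.2, 195.8])]
   [242, 177, 36, 37, 992] [259.9 195. ] [627.2  50.6 106. ]
   [255, 306, 6, 20, 86] [257.1 316.2] [624.5 -76.7 106. ]
```

View pics/b.png

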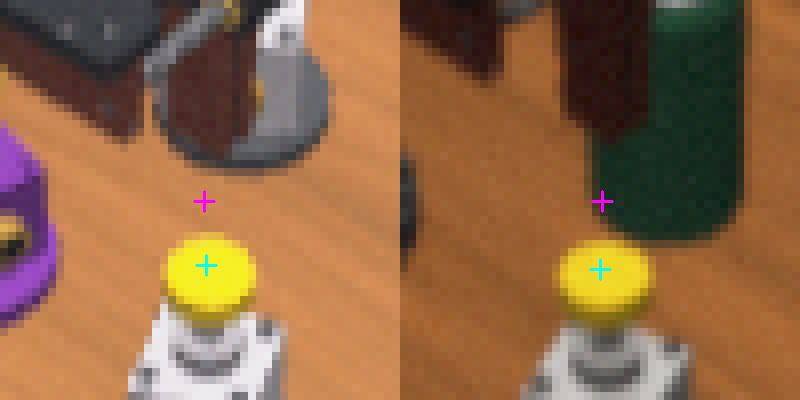

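```bash
python3 - <<'E'
from h import *
def tri(a,b):
    P=[]
    for n in("scene","side"):
        K,R,t=cam(n);P.append(K@np.c_[R,t])
    X=cv2.triangulatePoints(P[0],P[1],np.array(a,float).reshape(2,1),np.array(b,float).reshape(2,1));return (X[:3]/X[3]).ravel()
# enlarged full finger crops, at now and start
r=[]
for f,x,y in(("a0",272,178),("a1",231,145)):
    c=cv2.imread(f"pics/{f}.png")[y-40:y+40,x-40:x+40]; c=cv2.convertScaleAbs(c,alpha=1.8,beta=20); r.append(cv2.resize(c,(400,400),interpolation=cv2.INTER_CUBIC))
cv2.imwrite("pics/c.png",np.hstack(r))
r=[]
for f,x,y in(("scene0",262,145),("side0",245,125)):
    c=cv2.imread(f"pics/{f}.png")[y-40:y+40,x-40:x+40]; c=cv2.convertScaleAbs(c,alpha=1.8,beta=20); r.append(cv2.resize(c,(400,400),interpolation=cv2.INTER_CUBIC))
cv2.imwrite("pics/d.png",np.hstack(r))
for n in("scene","side"):
  K,R,t=cam(n)
  for q in ((669+7,0,184),(669,0,184),(580,0,184),(573,0,184)):
    v=K@(R@np.array(q,float)+t);print(n,q,(v[:2]/v[2]).round(1))
E
```

```text
scene (676, 0, 184) [247.2 182.3]
scene (669, 0, 184) [248.9 180.9]
scene (580, 0, 184) [270.3 163.2]
scene (573, 0, 184) [271.9 161.9]
side (676, 0, 184) [257.4 146.1]
side (669, 0, 184) [255.6 147.3]
side (580, 0, 184) [231.3 163.6]
side (573, 0, 184) [229.3 164.9]
```

View pics/c.png

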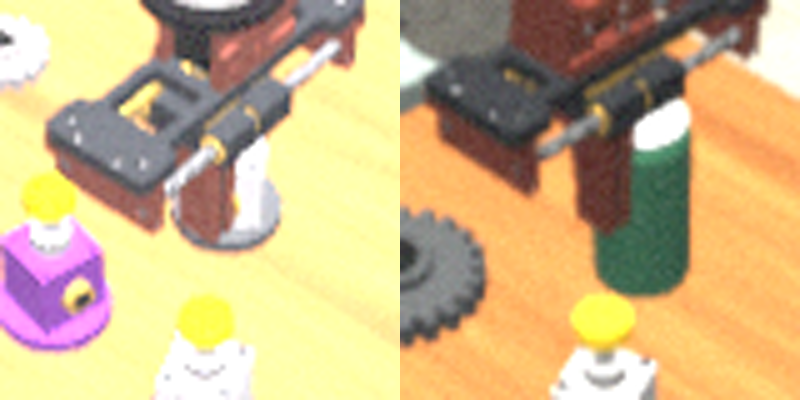

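View pics/d.png

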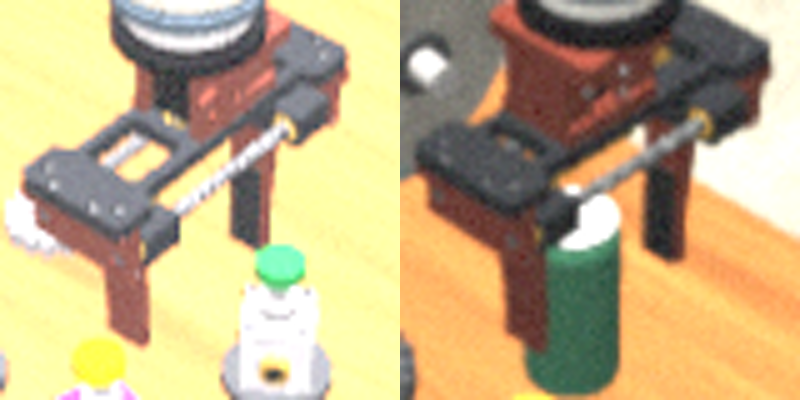

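```bash
python3 - <<'E'
from h import *
P=[]
for n in("scene","side"):
    K,R,t=cam(n);P.append(K@np.c_[R,t])
for a,b in (((273,184.5),(231.5,150.5)),((273,185.5),(231.5,151.5)),((248,173.5),(230,154)),((272.9,201.5),(231.1,168.9))):
    X=cv2.triangulatePoints(P[0],P[1],np.array(a,float).reshape(2,1),np.array(b,float).reshape(2,1));print((X[:3]/X[3]).ravel().round(1))
# wrist: front face edge v=213
K,R,t=cam("wrist"); d=R.T@np.linalg.inv(K)@np.array([260,213,1.]);o=-R.T@t
for y in (48.4,58.4): print(o+d*(y-o[1])/d[1])
E
```

```text
[627.4  48.3 169.4]
[627.5  48.5 165.8]
[626.2   6.7 185.4]
[627.8  50.7 102. ]
[627.34334889  48.4        147.73327189]
[627.35659184  58.4        175.95366069]
```

The fingertips triangulate to z of about 167, but the reported pose puts them at 139. The xy agrees. So the tips seem to be about 28 mm higher than the state implies. I'll descend in stages, checking force and vision.

```bash
cat > look.py <<'E'
import sys
from h import *
tag=sys.argv[1]; x0,y0=float(sys.argv[2]),float(sys.argv[3])
r=[];info=[]
for n in ("scene","side"):
    im=imaging.get_image(n); cv2.imwrite(f"pics/{tag}_{n}.png",im)
    K,R,t=cam(n); v=K@(R@np.array([x0,y0,110.])+t); x,y=(v[:2]/v[2]).astype(int)
    c=cv2.convertScaleAbs(im[y-25:y+25,x-25:x+25],alpha=1.5,beta=10); r.append(cv2.resize(c,(400,400),interpolation=cv2.INTER_CUBIC))
    print(n,"crop origin",x-25,y-25)
    o=ctrl.get_obs(); info.append(o['ft_force'])
print(o['t'],o['ee_pos'].round(2),np.mean(info,0).round(2),o['orientation'].round(3))
cv2.imwrite(f"pics/{tag}.png",np.hstack(r))
E
python3 -m crank '[{"travel":[0.03,0,0.1],"turn":0},{"travel":[0,0,0.1],"turn":0},{"travel":[0,0,0.1],"turn":0},{"travel":[0,0,0.1],"turn":0},{"travel":[0,0,0.05],"turn":0},{"travel":[0,0,0],"turn":0}]'; python3 look.py e 627.5 50.2
```

```text
t: 2.3
ee_pos: [627.7, 50.4, 132.4]
orientation: [-2.22, -2.221, 0.002]
ft_force: [-0.5, 0.8, -0.6]
width: 0.4
scene crop origin 247 174
side crop origin 206 141
2.4 [627.9   50.41 132.88] [ 0.22 -0.44  0.04] [-2.220e+00 -2.221e+00  1.000e-03]
```

View pics/e.png

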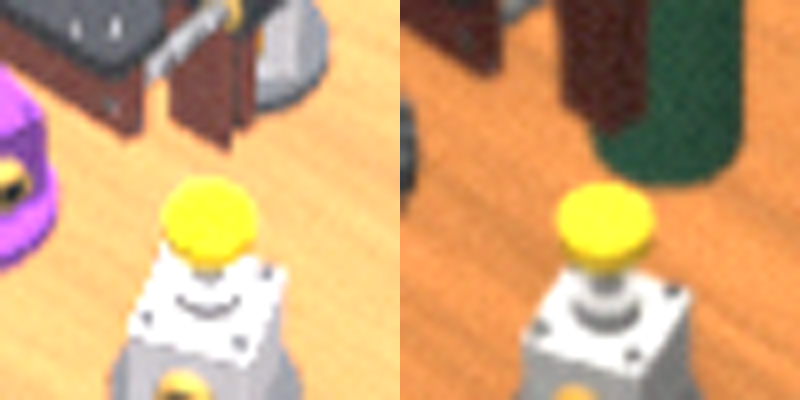

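```bash
python3 -m crank '[{"travel":[0,0,0.08],"turn":0},{"travel":[0,0,0.08],"turn":0},{"travel":[0,0,0.08],"turn":0},{"travel":[0,0,0.08],"turn":0},{"travel":[0,0,0.06],"turn":0},{"travel":[0,0,0],"turn":0}]'; python3 look.py f 627.5 50.2
```

```text
t: 3.0
ee_pos: [628.1, 50.3, 112.5]
orientation: [-2.221, -2.221, 0.001]
ft_force: [-0.2, 0.4, -0.3]
width: 0.5
scene crop origin 247 174
side crop origin 206 141
3.1 [628.37  50.37 112.94] [0.21 0.45 0.1 ] [-2.221 -2.222 -0.   ]
```

View pics/f.png

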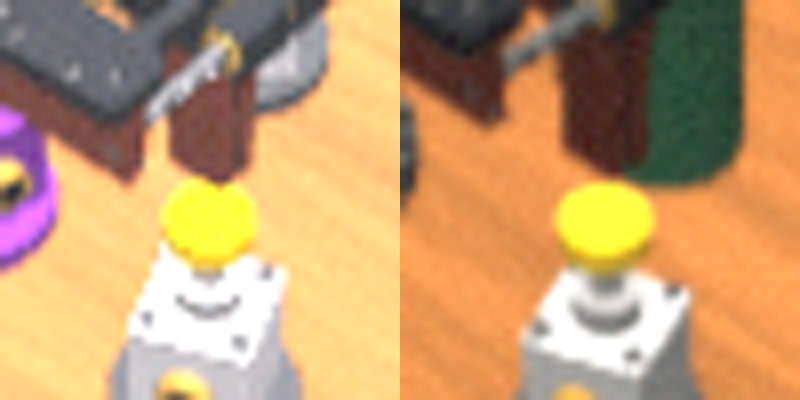

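```bash
python3 -m crank '[{"travel":[0,0,0.06],"turn":0},{"travel":[0,0,0.06],"turn":0},{"travel":[0,0,0.05],"turn":0},{"travel":[0,0,0],"turn":0}]'; python3 look.py g 627.5 50.2
```

```text
t: 3.5
ee_pos: [628.8, 50.4, 104.2]
orientation: [2.221, 2.221, 0.001]
ft_force: [-0.3, 0.9, 0.1]
width: 0.6
scene crop origin 247 174
side crop origin 206 141
3.6 [628.94  50.4  104.51] [ 0.43 -0.09  0.19] [2.221e+00 2.221e+00 2.000e-03]
```

View pics/g.png

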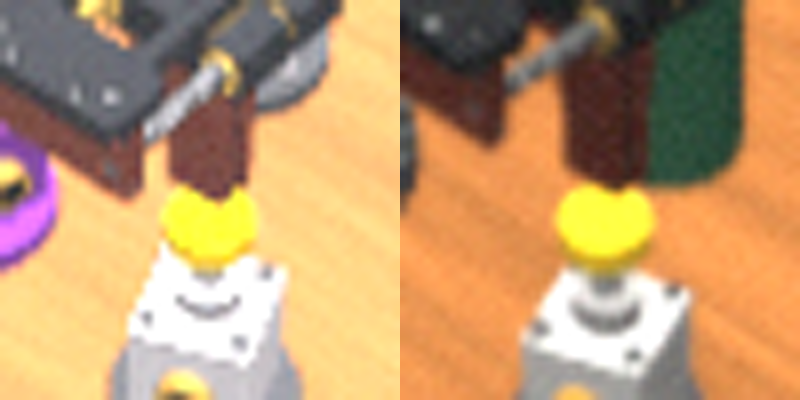

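```bash
python3 -m crank '[{"travel":[0,-0.02,0.05],"turn":0},{"travel":[0,0,0.04],"turn":0},{"travel":[0,0,0],"turn":0}]'; python3 look.py i 627.5 50.2
```

```text
t: 3.9
ee_pos: [628.0, 50.4, 99.9]
orientation: [2.22, 2.221, 0.002]
ft_force: [-0.2, -0.2, -0.1]
width: 0.2
scene crop origin 247 174
side crop origin 206 141
4.0 [628.15  50.4  100.1 ] [0.42 0.06 0.55] [2.220e+00 2.221e+00 2.000e-03]
```

View pics/i.png

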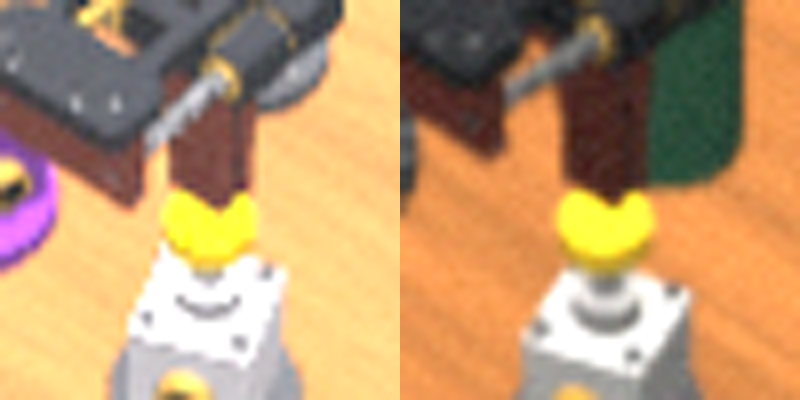

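```bash
python3 -m crank '[{"travel":[0,0,0.04],"turn":0},{"travel":[0,0,0.04],"turn":0},{"travel":[0,0,0],"turn":0}]'; python3 look.py j 627.5 50.2
```

```text
t: 4.3
ee_pos: [628.3, 50.4, 96.0]
orientation: [2.22, 2.221, 0.003]
ft_force: [-0.5, 0.4, 0.6]
width: 0.6
scene crop origin 247 174
side crop origin 206 141
4.4 [628.44  50.43  96.16] [-0.13  0.04  0.09] [2.22  2.221 0.003]
```

View pics/j.png

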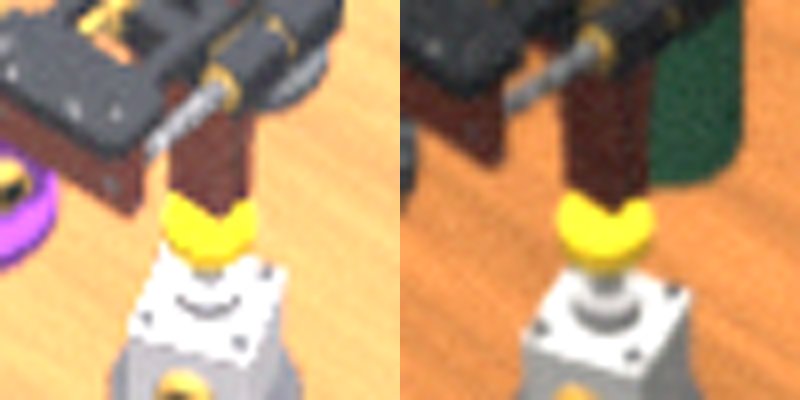

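```bash
cat > frc.py <<'E'
from h import *
# low edge of cap in scene/side, and mean force over several readings
F=[]
for k in range(4):
    imaging.get_image("side"); o=ctrl.get_obs(); F.append(o['ft_force'])
print(o['t'],o['ee_pos'].round(2),'F',np.mean(F,0).round(2),'Fz',np.array(F)[:,2].round(2),o['moment'].round(3))
E
python3 -m crank '[{"travel":[0,-0.01,0.04],"turn":0},{"travel":[0,0,0.03],"turn":0},{"travel":[0,0,0],"turn":0}]'; python3 frc.py;  python3 look.py k 627.5 50.2
```

```text
t: 4.7
ee_pos: [628.0, 50.5, 92.5]
orientation: [2.22, 2.22, 0.003]
ft_force: [0.1, 0.0, 1.0]
width: 0.4
4.9 [628.19  50.46  92.76] F [ 0.04 -0.06  0.19] Fz [-0.11 -0.19  0.92  0.16] [-0.016 -0.019  0.029]
scene crop origin 247 174
side crop origin 206 141
5.0 [628.19  50.46  92.79] [-0.24  0.45  0.11] [2.22  2.22  0.004]
```

View pics/k.png

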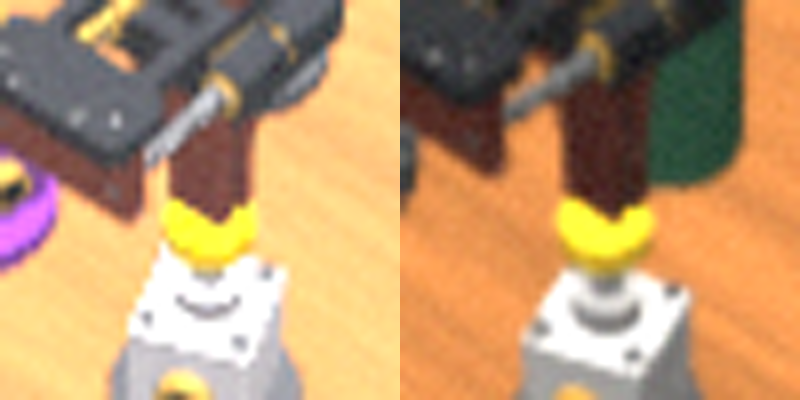

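```bash
python3 -m crank '[{"travel":[0,0,0.04],"turn":0},{"travel":[0,0,0.02],"turn":0},{"travel":[0,0,0],"turn":0}]'; python3 frc.py;  python3 look.py l 627.5 50.2
```

```text
t: 5.3
ee_pos: [628.3, 50.5, 89.6]
orientation: [2.22, 2.22, 0.004]
ft_force: [-0.2, 0.3, -0.4]
width: 0.3
5.5 [628.4   50.47  89.84] F [-0.15  0.01 -0.21] Fz [-0.13 -0.23 -1.13  0.66] [-0.003 -0.112 -0.016]
scene crop origin 247 174
side crop origin 206 141
5.6 [628.42  50.49  89.89] [-0.41  0.18 -0.4 ] [2.22  2.22  0.005]
```

View pics/l.png

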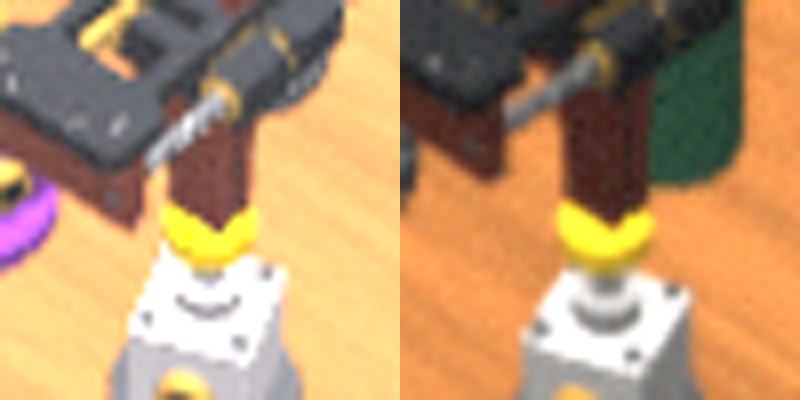

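```bash
python3 -m crank '[{"travel":[0,-0.01,0.04],"turn":0},{"travel":[0,0,0.02],"turn":0},{"travel":[0,0,0],"turn":0}]'; python3 frc.py;  python3 look.py m 627.5 50.2
```

```text
t: 5.9
ee_pos: [627.9, 50.5, 86.7]
orientation: [2.219, 2.22, 0.005]
ft_force: [-0.4, -0.7, -0.7]
width: -0.0
6.1 [628.02  50.51  86.89] F [ 0.05 -0.   -0.28] Fz [ 0.5  -0.87 -0.47 -0.28] [ 0.024 -0.04  -0.044]
scene crop origin 247 174
side crop origin 206 141
6.2 [628.08  50.51  86.93] [ 0.18  0.1  -0.37] [2.219 2.22  0.005]
```

View pics/m.png

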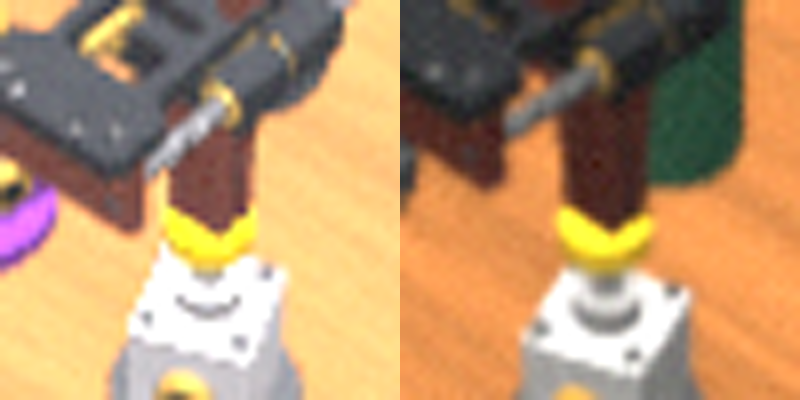

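```bash
python3 -m crank '[{"travel":[0,0,0.04],"turn":0},{"travel":[0,0,0.02],"turn":0},{"travel":[0,0,0],"turn":0}]'; python3 frc.py;  python3 look.py n 627.5 50.2
```

```text
t: 6.5
ee_pos: [628.3, 50.5, 84.1]
orientation: [2.219, 2.22, 0.006]
ft_force: [-0.6, -0.6, 1.5]
width: 0.5
6.7 [628.31  50.51  84.22] F [-0.51  0.15  1.83] Fz [1.69 1.95 1.38 2.28] [-0.011  0.185 -0.008]
scene crop origin 247 174
side crop origin 206 141
6.8 [628.29  50.51  84.21] [-0.27  0.13  2.01] [2.219 2.22  0.006]
```

View pics/n.png

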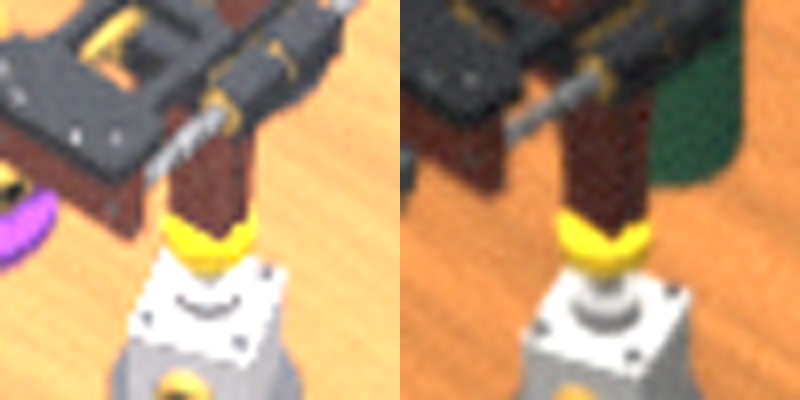

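Contact: Fz is about 1.9 N, so travel is about 3.5 mm. Pressing about 4 mm more to reach the half-way point.

```bash
python3 -m crank '[{"travel":[0,0,0.04],"turn":0},{"travel":[0,0,0.04],"turn":0},{"travel":[0,0,0],"turn":0}]'; python3 frc.py;  python3 look.py o 627.5 50.2
```

```text
t: 7.1
ee_pos: [628.4, 50.5, 80.1]
orientation: [2.219, 2.219, 0.006]
ft_force: [-1.2, -0.4, 2.6]
width: 0.2
7.3 [628.36  50.52  80.39] F [-0.79 -0.01  2.6 ] Fz [2.12 2.29 2.69 3.3 ] [-0.044  0.161  0.014]
scene crop origin 247 174
side crop origin 206 141
7.4 [628.38  50.52  80.4 ] [-0.53 -0.18  2.06] [2.219 2.219 0.006]
```

View pics/o.png

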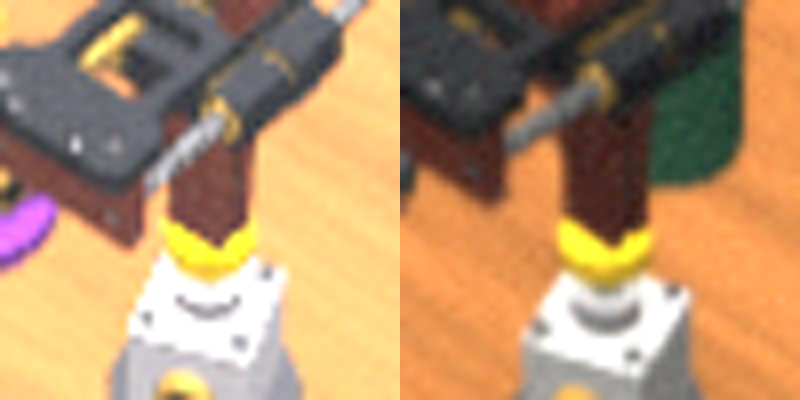

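```bash
python3 -m crank '[{"travel":[0,0,0],"turn":0},{"travel":[0,0,0],"turn":0},{"travel":[0,0,0],"turn":0},{"travel":[0,0,-0.06],"turn":0},{"travel":[0,0,-0.1],"turn":0},{"travel":[0,0,-0.2],"turn":0},{"travel":[0,0,-0.2],"turn":0},{"travel":[0,0,-0.2],"turn":0},{"travel":[0,0,-0.2],"turn":0},{"travel":[0,0,0],"turn":0},{"travel":[0,0,0],"turn":0}]'; python3 look.py p 627.5 50.2
```

```text
t: 8.5
ee_pos: [628.8, 50.5, 133.7]
orientation: [2.218, 2.218, 0.009]
ft_force: [0.5, -0.9, 0.1]
width: 0.8
scene crop origin 247 174
side crop origin 206 141
8.6 [628.72  50.55 133.28] [-0.17  0.58 -0.46] [2.218 2.219 0.008]
```

View pics/p.png

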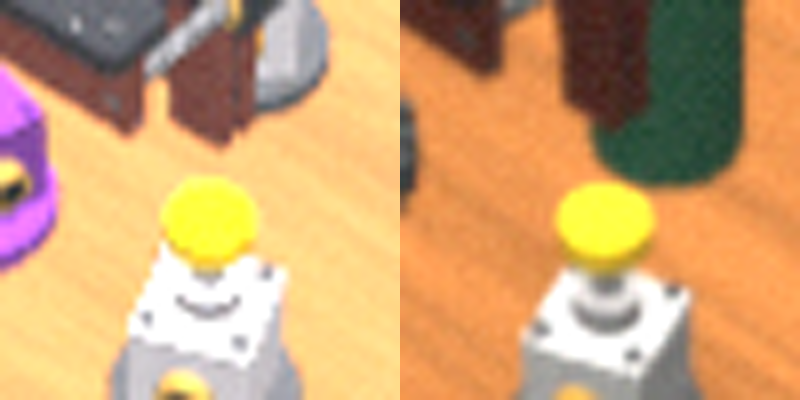

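```bash
python3 -m crank '[{"travel":[-0.2,0,-0.1],"turn":0},{"travel":[-0.4,-0.03,0],"turn":0},{"travel":[-0.4,-0.03,0],"turn":0},{"travel":[-0.4,-0.03,0],"turn":0},{"travel":[-0.4,-0.03,0],"turn":0},{"travel":[-0.4,-0.03,0],"turn":0},{"travel":[-0.4,-0.03,0],"turn":0},{"travel":[-0.4,-0.03,0],"turn":0},{"travel":[-0.4,-0.02,0],"turn":0},{"travel":[-0.4,0,0],"turn":0},{"travel":[-0.4,0,0],"turn":0},{"travel":[-0.2,0,0],"turn":0},{"travel":[0,0,0],"turn":0},{"travel":[0,0,0],"turn":0}]'; python3 look.py q 616 -211.3; python3 - <<'E'
from h import *
im=imaging.get_image("wrist"); cv2.imwrite("pics/qw.png",im)
for n,im in (("scene",cv2.imread("pics/q_scene.png")),("side",cv2.imread("pics/q_side.png")),("wrist",im)):
    m=cv2.inRange(cv2.cvtColor(im,cv2.COLOR_BGR2HSV),(105,150,100),(125,255,255)); k,l,s,ce=cv2.connectedComponentsWithStats(m)
    for j in range(1,k):
        if s[j,4]>60: 
            p=ray(n,ce[j],104 if n!="wrist" else 106)
            if abs(p[0]-616)<40 and abs(p[1]+211)<40: print(n,s[j].tolist(),p.round(1))
E
```

```text
t: 10.0
ee_pos: [612.5, -184.9, 135.7]
orientation: [-2.221, -2.22, 0.001]
ft_force: [-0.0, -0.6, -0.6]
width: 0.5
scene crop origin 184 130
side crop origin 277 194
10.1 [ 612.59 -184.41  135.75] [0.05 0.1  0.02] [-2.220e+00 -2.221e+00  1.000e-03]
scene [205, 154, 10, 8, 66] [ 617.1 -210.   104. ]
side [297, 217, 12, 11, 95] [ 614.5 -212.9  104. ]
```

View pics/q.png

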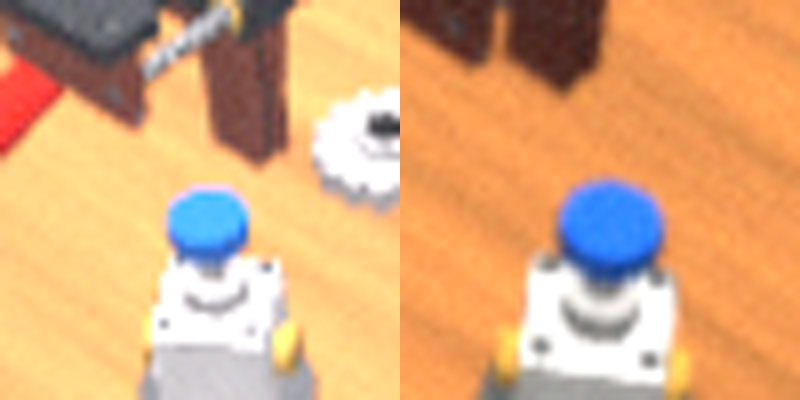

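```bash
python3 -m crank '[{"travel":[-0.2,0.06,0],"turn":0},{"travel":[-0.2,0,0],"turn":0},{"travel":[-0.09,0,0],"turn":0},{"travel":[0,0,0],"turn":0},{"travel":[0,0,0],"turn":0}]'; python3 look.py r 616 -211.3
```

```text
t: 10.65
ee_pos: [616.5, -209.4, 135.9]
orientation: [-2.217, -2.224, 0.001]
ft_force: [0.6, -0.3, -0.5]
width: 0.2
scene crop origin 184 130
side crop origin 277 194
10.75 [ 616.49 -209.14  135.96] [ 0.19  0.05 -0.38] [-2.217e+00 -2.224e+00  1.000e-03]
```

View pics/r.png

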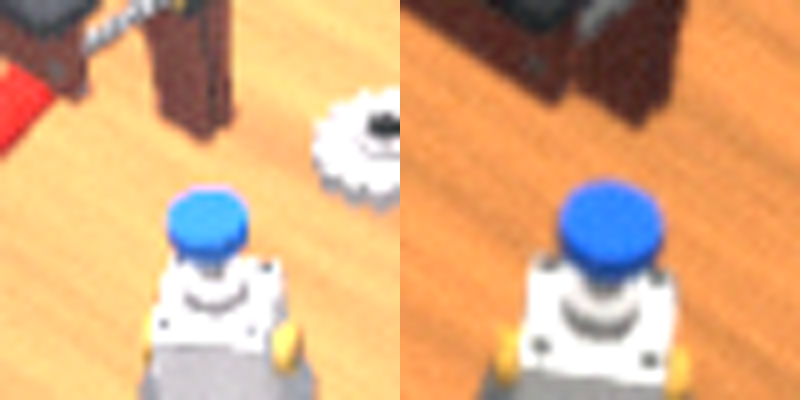

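```bash
python3 - <<'E'
from h import *
for n,org in(("scene",(184,130)),("side",(277,194))):
  K,R,t=cam(n)
  for q in ((616.5,-209.1,155),(615.8,-211.4,107)):
    v=K@(R@np.array(q)+t);v=v[:2]/v[2];print(n,((v-org)*8).round())
E
```

```text
scene [196. 121.]
scene [204. 211.]
side [216. 100.]
side [206. 212.]
```

```bash
python3 -m crank '[{"travel":[-0.04,-0.01,0.15],"turn":0},{"travel":[0,0,0.15],"turn":0},{"travel":[0,0,0.15],"turn":0},{"travel":[0,0,0.15],"turn":0},{"travel":[0,0,0.08],"turn":0},{"travel":[0,0,0],"turn":0},{"travel":[0,0,0],"turn":0}]'; python3 look.py s 616 -211.3; python3 frc.py
```

```text
t: 11.45
ee_pos: [615.0, -210.3, 97.5]
orientation: [-2.214, -2.223, 0.003]
ft_force: [0.5, -0.3, -0.0]
width: 0.4
scene crop origin 184 130
side crop origin 277 194
11.55 [ 615.13 -210.36   97.9 ] [-0.94 -0.45 -0.63] [-2.215e+00 -2.224e+00  2.000e-03]
11.75 [ 615.28 -210.43   98.19] F [ 0.12 -0.69  0.28] Fz [-0.27  0.09  0.41  0.89] [-0.057  0.005  0.057]
```

View pics/s.png

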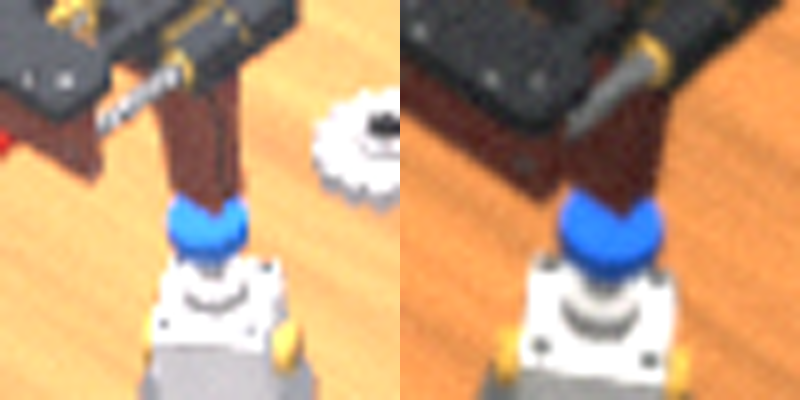

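```bash
python3 -m crank '[{"travel":[-0.02,0,0.05],"turn":0},{"travel":[0,0,0.05],"turn":0},{"travel":[0,0,0.04],"turn":0},{"travel":[0,0,0.02],"turn":0},{"travel":[0,0,0],"turn":0}]'; python3 frc.py; python3 look.py u 616 -211.3
```

```text
t: 12.25
ee_pos: [615.4, -211.7, 89.9]
orientation: [-2.216, -2.224, 0.002]
ft_force: [0.3, -0.3, 0.3]
width: 0.8
12.45 [ 615.63 -211.7    90.22] F [ 0.08 -0.12 -0.13] Fz [ 0.11  0.28 -0.64 -0.27] [-0.01  -0.006 -0.011]
scene crop origin 184 130
side crop origin 277 194
12.55 [ 615.63 -211.7    90.25] [-0.16  0.79 -0.18] [-2.216e+00 -2.225e+00  1.000e-03]
```

View pics/u.png

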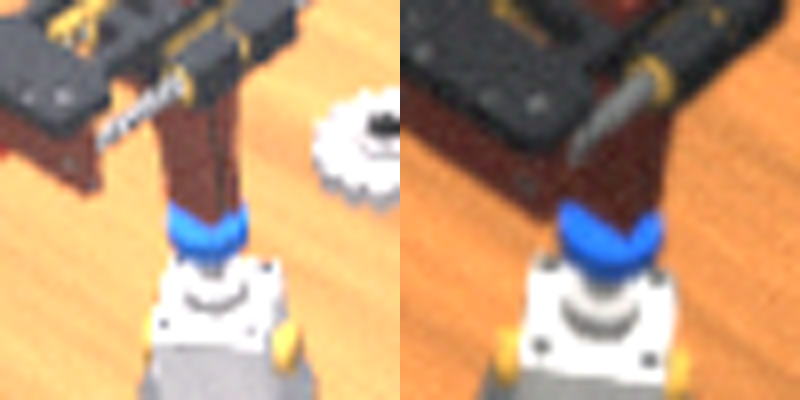

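Not touching yet, and well aligned. Going down to about 84.

```bash
python3 -m crank '[{"travel":[0,0,0.04],"turn":0},{"travel":[0,0,0.04],"turn":0},{"travel":[0,0,0.03],"turn":0},{"travel":[0,0,0],"turn":0}]'; python3 frc.py; python3 look.py v 616 -211.3
```

```text
t: 12.95
ee_pos: [615.9, -211.8, 84.7]
orientation: [-2.217, -2.225, 0.001]
ft_force: [-0.9, 0.5, 2.1]
width: 0.7
13.15 [ 615.92 -211.8    84.94] F [-0.67  0.07  1.12] Fz [0.77 0.95 0.76 1.99] [-0.056  0.027 -0.034]
scene crop origin 184 130
side crop origin 277 194
13.25 [ 615.94 -211.79   84.94] [-0.38  0.52  1.24] [-2.216e+00 -2.225e+00  1.000e-03]
```

View pics/v.png

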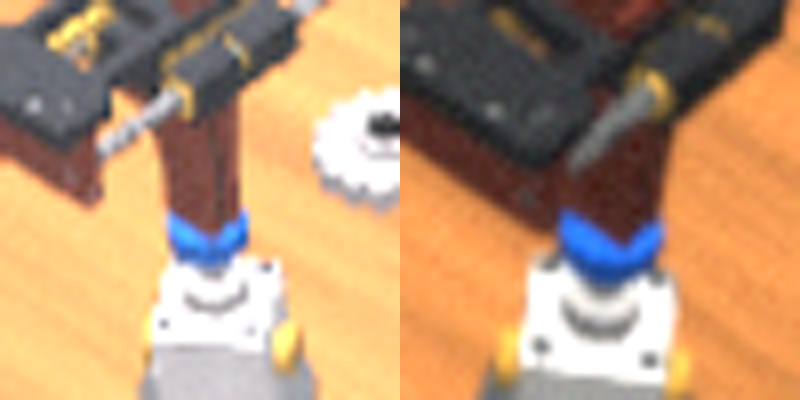

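```bash
python3 -m crank '[{"travel":[0,0,0.04],"turn":0},{"travel":[0,0,0.04],"turn":0},{"travel":[0,0,0.03],"turn":0},{"travel":[0,0,0],"turn":0}]'; python3 frc.py; python3 look.py w 616 -211.3
```

```text
t: 13.65
ee_pos: [616.0, -211.8, 79.4]
orientation: [-2.217, -2.226, 0.0]
ft_force: [-1.2, 0.5, 3.0]
width: 0.4
13.85 [ 616.01 -211.82   79.6 ] F [-0.92 -0.2   2.96] Fz [3.11 3.86 2.04 2.82] [0.06  0.177 0.007]
scene crop origin 184 130
side crop origin 277 194
13.95 [ 616.04 -211.82   79.63] [-0.79  0.41  2.32] [-2.217 -2.226  0.   ]
```

View pics/w.png

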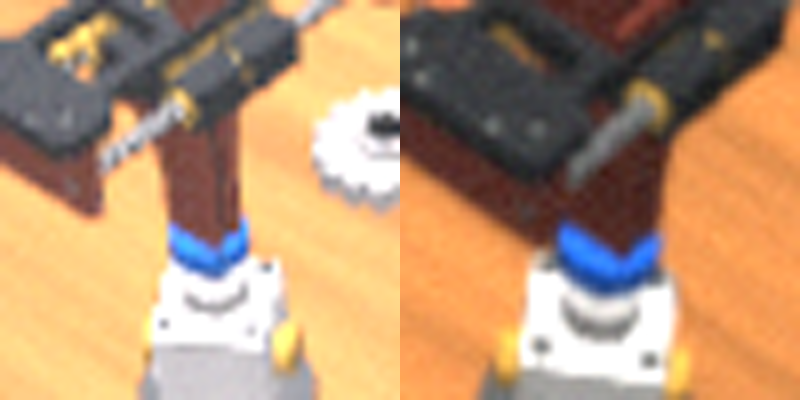

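About 2.8 N, so the blue plunger is at roughly half travel. I'll hold briefly, then release and lift well clear.

```bash
python3 -m crank '[{"travel":[0,0,0],"turn":0},{"travel":[0,0,0],"turn":0},{"travel":[0,0,0],"turn":0},{"travel":[0,0,-0.06],"turn":0},{"travel":[0,0,-0.1],"turn":0},{"travel":[0,0,-0.3],"turn":0},{"travel":[0,0,-0.4],"turn":0},{"travel":[0,0,-0.4],"turn":0},{"travel":[0,0,-0.4],"turn":0},{"travel":[0,0,-0.4],"turn":0},{"travel":[0,0,-0.4],"turn":0},{"travel":[0,0,-0.3],"turn":0},{"travel":[0,0,0],"turn":0},{"travel":[0,0,0],"turn":0},{"travel":[0,0,0],"turn":0}]'; python3 look.py x 616 -211.3; python3 - <<'E'
from h import *
rng={'yellow':((22,150,120),(35,255,255)),'blue':((105,150,100),(125,255,255)),'green':((50,150,80),(75,255,255)),'red':((0,200,120),(4,255,255))}
for n in ["scene","side"]:
    hsv=cv2.cvtColor(cv2.imread(f"pics/x_{n}.png"),cv2.COLOR_BGR2HSV)
    for c,(a,b) in rng.items():
        k,l,s,ce=cv2.connectedComponentsWithStats(cv2.inRange(hsv,a,b))
        for i in range(1,k):
            if 40<s[i,4]<250: print(n,c,ce[i].round(1),ray(n,ce[i],104).round(1)[:2])
o=ctrl.get_obs();print(o['t'],o['ee_pos'],o['qvel'].round(3))
E
```

```text
t: 15.45
ee_pos: [615.7, -211.7, 230.2]
orientation: [2.215, 2.224, 0.002]
ft_force: [-0.6, 0.1, -0.1]
width: 0.5
scene crop origin 184 130
side crop origin 277 194
15.55 [ 615.43 -211.58  229.54] [-0.18 -0.25 -0.43] [2.216e+00 2.225e+00 1.000e-03]
scene yellow [241.4 176.5] [614.1 -80.7]
scene yellow [272.8 201.5] [629.2  51.6]
scene blue [120.3 161.4] [ 806.6 -406. ]
scene blue [209.6 157.5] [ 617.1 -210. ]
scene blue [140.1 175. ] [ 804.5 -313.7]
scene green [277.9 157.5] [481.3 -50.4]
scene red [182.5 145.2] [ 632.5 -315.5]
scene red [337.5 194.6] [490.6 174. ]
side yellow [231.1 169. ] [626.1  48.7]
side yellow [263.2 196. ] [611.6 -83.3]
side blue [302.8 221.8] [ 614.7 -212.8]
side green [217.6 217.6] [478.1 -53.4]
side red [162.3 171.5] [488.7 173.8]
15.55 [ 615.43360949 -211.58201545  229.54229903] [-0.     0.005  0.    -0.001  0.001  0.001]
```

View pics/x_scene.png

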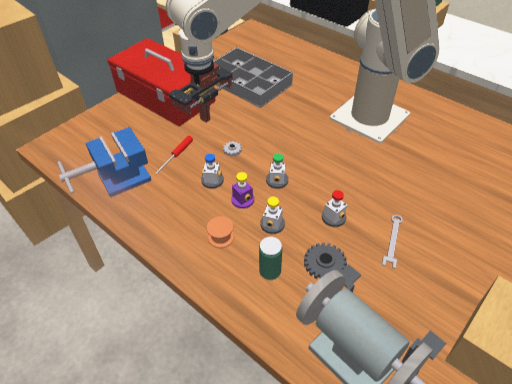

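View pics/x_side.png

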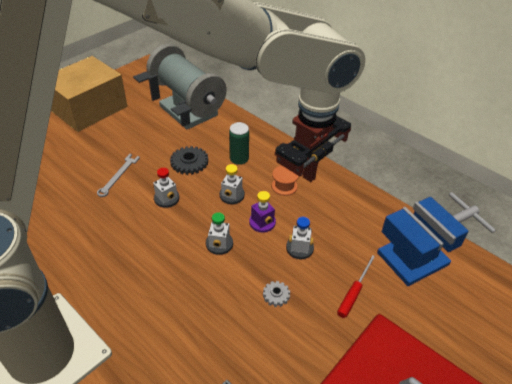

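```bash
python3 -c "
from h import *
print(workorder.close_job())"
```

```text
the job is handed in; nothing more can be done
None
```

I pressed the yellow-capped valve's plunger with closed fingertips to about half its travel, held it and let it spring back, then did the same with the blue one. I then raised the hand well clear and handed the job in at about 15.6 s. The hand-in gives no verdict, so the results below rest on my own checks.

| Plunger | Force while held | Estimated travel | Hold |
|---|---|---|---|
| Yellow | about 2.5 N | 6–7 mm | over 0.6 s |
| Blue | about 2.8 N | 6–7 mm | over 0.6 s |

- **Choice of valve:** I pressed the yellow-capped valve with the aluminium body. The other yellow-capped one has a purple body, so I left it alone.
- **Final check:** In both overhead views all the caps are up, within about 0.2 px of where they started. The gears, tools, spool and can look unmoved, and the hand is more than 120 mm above the caps.
- **Disagreement with the description:** The fingertips made contact when the reported TCP height was about 87 mm. With tips 17 mm ahead of the TCP, contact should have come at 124 mm. The cameras also showed the tips higher than reported, so I set the depth from force and pictures. The travel figures are therefore estimates, since I could not read the plungers directly.

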